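# Slide the flask carrier into its bench rail until the plunger clicks

### The arm

A 6-joint arm with a two-finger parallel gripper is mounted at the origin on the work surface. World frame = base frame: x ahead of the robot, y to its left, z up, the work surface at z = 0. Lengths are in mm, angles in rad, forces in N, time in s.
With the tool pointing down it reaches from about 300 to 775 mm from the base axis. Payload 14.6 kg.
Tool frame: the origin (TCP) lies at the very end of the fingers, on their centre line; the grasp point (between the pads) lies 19 mm behind it; y points along the fingers, z is the direction in which the jaws open and shut, and the axes are right-handed (so a half turn about y gives the same grasp; the last joint's range is limited). The gripper opens to 94 mm and grips with 3 to 60 N. Pads are 16 mm wide; open, the fingers measure 119 mm over their backs; the gripper's body (75 mm by 177 mm) begins 78 mm behind the grasp point.
Start: joints at [1.278, 0.3, 1.521, -0, 1.321, -0.067], TCP at [123.135, 536.029, 205.446] pointing down, gripper open.
Joint ranges: [-3.03, 3.03], [-0.79, 2.21], [0.23, 2.52], [-1.04, 4.18], [0, 3.07], [-2.55, 2.55]. Speed limits (rad/s): [2.22, 2.22, 2.57, 3.14, 3.14, 3.14].

### API

Orientations are given as [roll, pitch, yaw] about the fixed x, y, z axes, in that order (R = Rz(yaw) Ry(pitch) Rx(roll)).
In Python, from cell import monitor, optics, manip gives the robot as it stands.
- The arm moves only by the shell command python3 -m creep 'ROWS' [FORCE]. ROWS is JSON, a list of rows, each an object of numbers: "tx", "ty", "tz": the shift along the tool's x, y, z scaled (see below); "turn": the turn about the tool's y scaled (see below); "fingers": the finger opening in mm, from 0 to 94. In form: [{"tx": .., "ty": .., "tz": .., "turn": .., "fingers": ..}, ...]. A call has 1 to 20 rows; each row is the pose to reach, as a shift and turn from the pose measured when the call began, along the tool's axes at that moment, turning the shorter way round; what a row does not reach only later rows make up. The controller multiplies each number of a shift by 200 mm and each number of a turn by pi rad. A row lasts 1/10 s, in which the tool goes at most 50 mm and 8.59 degrees, less where a joint would pass 70% of its speed; a pose out of reach is approached as far as the arm can. A call with a number of a shift or a turn outside -1 to 1 is refused whole. A call with a gripper value outside its range is refused whole. The fingers move at their own pace and stop on an object; FORCE is the grip in N (left out, the last holds). Time passes only in rows, so rows that repeat a pose let the fingers close. It gives the time, the measured TCP pose, the force and the opening at its end, in the units of the state.
- monitor.read_state(): the state, without advancing time (a new reading comes with each control period).
- optics.camera(name): name is "scene" or "top" or "wrist"; returns a dict with "frame" (384x512x3 uint8, red, green, blue), "range_z" (384x512 float32, mm along the optical axis (not along the pixel's ray), 0 where there is no reading), "fx", "fy", "cx", "cy" (pixels), "distortion" ([k1, k2, p1, p2, k3] as OpenCV has them; the pictures are not rectified), "R" (3x3) and "t" (3): a world point X has camera coordinates R X + t; the wrist camera has in their place "mount" (4x4, takes a point from camera to tool coordinates, whose origin is the TCP and whose axes are the tool frame's). Camera axes: x right, y down, z forward; pixel columns grow to the right and rows downward; lengths in mm; the calibration is good to about 2 mm. A picture is of the moment at which its call begins: read the wrist's pose just before it.
- manip.sign_off(): hands the job in, once; it reports no verdict.
The state is a dict: "clock": time; "joints": joint angles; "qd": joint speeds; "effort": joint torques, N m; "eef_pos": TCP position; "eef_rot": TCP orientation; "wrist_force": force on the tool from outside, world axes, zero at the start; "moment": the same for the moment, N m; "finger_gap": finger opening in mm.
Only numpy, scipy, OpenCV 4.12 (cv2) and the standard library are available. Lean on these libraries where they do the work, as an engineer would, in place of code of your own. Each camera call takes 0.05 s, during which the arm holds its last target.

### The job

Slide the flask carrier, nose first, into the open end of the bench rail and push it fully home against the end stop, past the spring plunger, so that the plunger springs back out into the carrier's side notch. Push firmly but do not ram it, keep the carrier flat, do not shift the other things on the bench, and leave it there with the hand clear.

Things in the scene. Friction and masses are not known exactly. Their poses are not given: they have to be found in the camera images.
- rail: Fixed aluminium slide rail: 138 mm long, 74.5 wide, 23 high, no floor but the bench. Origin: centre of its open end, on the bench; +x runs into the rail, +y to the left of that. Channel 58.5 mm wide; over it two lips (underside 18 mm, top 23 mm above the bench) leave a slot 36 mm wide. The -y side carries a plunger block 97 mm in, reaching 73 mm out from the centre line.
- rail_stop (a point): Centre of the inner face of the dark steel end stop that closes the rail's far end, 8 mm above the bench, 123.5 mm from the open end. Same axes as the rail.
- plunger (a joint): Spring plunger in the rail's -y wall, 97 mm in: 0 = fully out, its round tip (radius 7 mm) 6 mm into the channel; grows in metres as it is pressed back. The nose meets it with about 92 mm of carrier in the rail. Passing it takes about 6 to 12 N on the carrier, felt well before the end stop; with the carrier home it is back below 0.001, in the notch.
- carrier_mid (a point): Middle of the loose flask carrier's plate, 8 mm above its underside: flat aluminium, 130 mm long (x, +x to the nose), 56 wide, 16 thick, 0.2 to 0.45 kg in all. On a neck 30 mm wide it bears a cork flask ring, 80 mm across, 26 to 44 mm above the underside, centred 22 mm nearer the nose. Each side has a notch 16 mm long, 9 deep, centred 39 mm nearer the nose.
- carrier_nose (a point): Middle of the front face of the carrier's nose, 65 mm ahead of carrier_mid, same axes, 8 mm above its underside. The nose's corners are cut back 7 mm over the last 15 mm.
- carrier_tail (a point): Middle of the rear face of the carrier's tail, 65 mm behind carrier_mid, same axes, 8 mm above its underside. The last 47 mm of the tail is bare plate and can be gripped across its 56 mm width, outside the rail only. Fully home, the tail still stands about 6.5 mm out of the open end: shut fingers can push on its rear face to the last.
- flask: Bystander: conical glass flask, 82 mm across, 120 mm high; origin at its underside.
- bosshead: Bystander: dark steel clamp boss with a screw, about 80 x 28 x 26 mm; origin under the block.
- jar: Bystander: small closed jar, 56 mm across, 70 mm high; origin at its underside.
Things that resemble listed ones, but are neither listed nor needed, are in the scene too. What is shaped like the part that bears carrier_mid but green or turquoise is not meant.

How it is judged (in metres and radians):
On the way:
1. the carrier's nose has entered the rail through its open end, under the lips, with the plunger still out (x of carrier_nose in the frame of rail between 0.01 and 0.09 m and y of carrier_nose in the frame of rail between -0.01 and 0.01 m and height (world z) of carrier_nose below 0.016 m and angle between the x axis of carrier_mid and the x axis of rail, either way round below 0.2 rad and value of joint plunger below 0.002 m), for 0.05 s.
At the end, for the whole second after the job is handed in: The carrier lies in the rail with its nose within 3 mm of the end stop and within 5 mm of the stop's centre, in line with the rail within 0.06 rad, at rest, and the plunger has sprung back to within 2 mm of fully out, in the carrier's notch (x of carrier_nose in the frame of rail_stop above -0.003 m and distance between carrier_nose and rail_stop below 0.005 m and value of joint plunger below 0.002 m and angle between the x axis of carrier_mid and the x axis of rail, either way round below 0.06 rad and linear speed of carrier below 0.01 m/s); the robot touches nothing.
It fails at once if the carrier is rammed against the rail with more than 35 N (contact force between carrier and rail above 35 N).
It fails at once if the carrier is tipped by more than 0.35 rad (angle between carrier_mid's own z axis and vertical above 0.35 rad).
It fails at once if a bystander is moved by more than 20 mm (distance of any of flask, bosshead, jar from where it was at the start of the episode above 0.02 m).
It also fails if it takes over 51 s, if anything falls off the work surface, if the arm or the gripper's body presses on something with over 40 N, if the wrist force passes 120 N, or if a joint passes its speed limit or range.

## Working session

There is one attempt and no reset: what is moved stays moved. The work goes in short steps, Python scripts to look and compute and a shell command to move; the robot and the scene stay as the last step left them, time stands still between calls to the robot, and variables do not carry over. Pictures are saved under pics/ and viewed, and the job is handed in when it is done.

```bash
ls; mkdir -p pics
cat > h.py <<'E'
import numpy as np, cv2
from cell import monitor, optics, manip
def save(n,name,im=None):
    c=optics.camera(n)
    cv2.imwrite(f'pics/{name}.png',cv2.cvtColor(c['frame'],cv2.COLOR_RGB2BGR))
    np.savez(f'pics/{name}.npz',**{k:np.array(v) for k,v in c.items()})
    return c
def load(name): return dict(np.load(f'pics/{name}.npz'))
def K(c): return np.array([[c['fx'],0,c['cx']],[0,c['fy'],c['cy']],[0,0,1.]],float)
def RT(c,st=None):
    return np.array(c['R']),np.array(c['t']).reshape(3)
def ray(c,uv,z):
    R,t=RT(c)
    p=cv2.undistortPoints(np.array(uv,float).reshape(-1,1,2),K(c),np.array(c['distortion'],float)).reshape(-1,2)
    d=np.c_[p,np.ones(len(p))]@R   # R^T d
    o=-R.T@t
    s=(z-o[2])/d[:,2]
    return o+d*s[:,None]
def cloud(c):
    R,t=RT(c)
    v,u=np.mgrid[0:384,0:512]
    p=cv2.undistortPoints(np.stack([u,v],-1).reshape(-1,1,2).astype(float),K(c),np.array(c['distortion'],float)).reshape(-1,2)
    d=np.c_[p,np.ones(len(p))]*np.array(c['range_z']).reshape(-1,1)
    return ((d-t)@R).reshape(384,512,3)
def proj(c,X):
    R,t=RT(c)
    return cv2.projectPoints(np.array(X,float).reshape(-1,1,3),cv2.Rodrigues(R)[0],t,K(c),np.array(c['distortion'],float))[0].reshape(-1,2)
def toolR(st):
    from scipy.spatial.transform import Rotation as Ro
    return Ro.from_euler('xyz',st['eef_rot']).as_matrix()
E
python3 - <<'E'
from h import *
s=monitor.read_state(); print(s); print(toolR(s))
for n in('scene','top'): save(n,n+'0')
E
```

```text
pics
{'clock': 0.0, 'joints': array([ 1.27839361e+00,  3.00497097e-01,  1.52157771e+00,  3.65829714e-05,
        1.32068421e+00, -6.66260452e-02]), 'qd': array([ 1.16606929e-03,  1.40343465e-03, -1.99003352e-03, -8.19763641e-04,
       -1.87284097e-03,  6.84044294e-05]), 'effort': array([ 9.79449615e-04, -5.31799829e+01, -3.52746570e+01,  7.09049148e-02,
        2.43029022e-02, -6.33859395e-05]), 'eef_pos': array([123.05799109, 535.79267714, 204.87349166]), 'eef_rot': array([-1.57195775e+00,  1.13008373e-04, -2.25785817e-01]), 'wrist_force': array([ 0.08854741, -0.32789974, -0.86321446]), 'moment': array([-0.01807718, -0.00014408,  0.06197087]), 'finger_gap': 93.89616820661273}
[[ 9.74618479e-01 -3.70149617e-04  2.23872024e-01]
 [-2.23872301e-01 -1.10664142e-03  9.74617857e-01]
 [-1.13008373e-04 -9.99999319e-01 -1.16141942e-03]]
```

View pics/scene0.png

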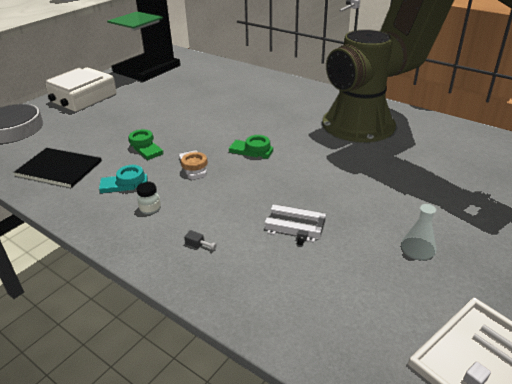

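View pics/top0.png

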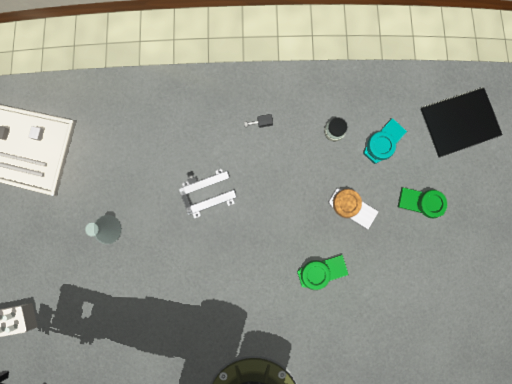

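Top view candidates for the carrier: the aluminium plate with cork ring at (350,206), turquoise at (382,143), green at (432,203) and green at (318,273). By the description it is the aluminium and cork one. The rail is at (208,192); the rail-like bars at (20,160) lie in a tray. Next, a close crop with measurements.

Run:
```python
from h import *
c=load('top0'); im=cv2.imread('pics/top0.png')
a=cv2.resize(im[175:240,315:395],None,fx=5,fy=5,interpolation=cv2.INTER_CUBIC)
b=cv2.resize(im[160:225,170:250],None,fx=5,fy=5,interpolation=cv2.INTER_CUBIC)
cv2.imwrite('pics/crop0.png',np.hstack([a,b]))
P=cloud(c)
for u,v in [(350,206),(367,214),(338,194),(208,183),(213,203),(260,121),(337,127),(92,230),(300,200)]: print((u,v),P[v,u].round(1), ray(c,[(u,v)],0).round(1))
```

```text
(350, 206) [ 526.  -274.4   30.7] [[ 527.4 -281.1    0. ]]
(367, 214) [ 503.5 -323.3   16.8] [[ 504.  -327.6    0. ]]
(338, 194) [ 558.5 -241.8   38.6] [[ 561.4 -249.1    0. ]]
(208, 183) [599.3 105.2  20.2] [[601.4 107.3   0. ]]
(213, 203) [544.6  92.2  24.2] [[546.1  94.6   0. ]]
(260, 121) [764.7 -39.9  26.2] [[771.3 -40.3   0. ]]
(337, 127) [ 732.9 -241.3   71. ] [[ 749.3 -255.2    0. ]]
(92, 230) [478.7 388.8 120.3] [[479.4 434.7   0. ]]
(300, 200) [ 548.2 -144.2   -5.8] [[ 547.8 -143.6    0. ]]
```

View pics/crop0.png

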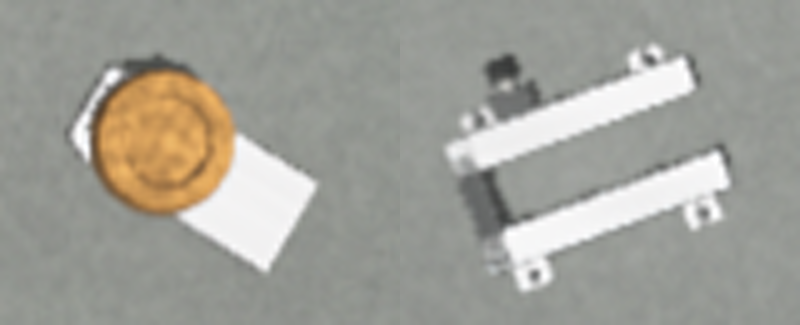

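Run:
```python
from h import *
c=load('top0'); im=c['frame'].astype(int); P=cloud(c)
print('top cam',(-c['R'].T@c['t']).round())
w=(im.min(2)>205)&(P[...,2]>-20)
n,l,st,ce=cv2.connectedComponentsWithStats(w.astype(np.uint8))
for i in range(1,n):
    if st[i,4]>20 and 160<ce[i][0]<390 and 150<ce[i][1]<240:
        ys,xs=np.where(l==i); r=cv2.minAreaRect(np.c_[xs,ys].astype(np.float32))
        z=float(np.median(P[ys,xs,2])); b=cv2.boxPoints(r)
        print(st[i],z,r); print(ray(c,b,16 if ce[i][0]>300 else 23).round(1))
hsv=cv2.cvtColor(c['frame'],cv2.COLOR_RGB2HSV)
o=(hsv[...,0]>8)&(hsv[...,0]<22)&(hsv[...,1]>120); o[:150]=0;o[260:]=0;o[:,:300]=0
ys,xs=np.where(o); e=cv2.minEnclosingCircle(np.c_[xs,ys].astype(np.float32)); print(e, ray(c,[(xs.mean(),ys.mean())],44))
w=save('wrist','wrist0'); print({k:w[k] for k in w if k not in('frame','range_z')})
```

```text
top cam [ 473.  -22. 1196.]
[180 170  49  23 337] 21.954434700501977 ((202.98629760742188, 181.130126953125), (11.001867294311523, 49.97657012939453), 69.44395446777344)
[[596.5 187.3  23. ]
 [640.6  59.6  23. ]
 [612.3  49.8  23. ]
 [568.3 177.1  23. ]]
[330 189   9  18  33] 14.578949236230656 ((333.3013916015625, 196.863037109375), (3.9793994426727295, 18.024335861206055), 20.556045532226562)
[[ 532.2 -218.3   16. ]
 [ 577.6 -237.5   16. ]
 [ 573.5 -247.6   16. ]
 [ 528.1 -228.3   16. ]]
[191 191  45  27 371] 21.422269316825233 ((213.44876098632812, 203.86097717285156), (12.198460578918457, 46.07758712768555), 69.77513122558594)
[[538.  155.3  23. ]
 [577.7  38.   23. ]
 [546.6  27.4  23. ]
 [506.9 144.4  23. ]]
[351 202  27  27 358] 15.700868876145165 ((364.6853942871094, 214.80337524414062), (19.821962356567383, 20.13996124267578), 32.0053825378418)
[[ 493.9 -278.8   16. ]
 [ 539.3 -310.3   16. ]
 [ 509.3 -355.6   16. ]
 [ 463.9 -323.9   16. ]]
((347.2128601074219, 202.91336059570312), 14.088347434997559) [[ 534.13678571 -264.08876007   44.        ]]
{'fx': 271.7603709716688, 'fy': 271.7603709716688, 'cx': 261.57111533837235, 'cy': 194.5508724181894, 'distortion': array([0.01049496, 0.        , 0.        , 0.        , 0.        ]), 'mount': array([[ 7.99076461e-04,  9.71625987e-01,  2.36521251e-01,
        -6.73636872e+01],
       [-4.72321803e-04, -2.36520933e-01,  9.71626278e-01,
        -1.78574538e+02],
       [ 9.99999569e-01, -8.88117832e-04,  2.69921828e-04,
         2.76252186e-01],
       [ 0.00000000e+00,  0.00000000e+00,  0.00000000e+00,
         1.00000000e+00]])}
```

```bash
R='{"tx":0.9,"tz":-0.55}'; python3 -m creep '[{"tx":0.9,"tz":-0.55},{"tx":0.9,"tz":-0.55},{"tx":0.9,"tz":-0.55},{"tx":0.9,"tz":-0.55},{"tx":0.9,"tz":-0.55},{"tx":0.9,"tz":-0.55}]'
```

```text
$[0]: bad value
```

```bash
python3 -m creep '[{"tx":0.9,"tz":-0.55},{"tx":0.9,"tz":-0.55},{"tx":0.9,"tz":-0.55},{"tx":0.9,"tz":-0.55},{"tx":0.9,"tz":-0.55},{"tx":0.9,"tz":-0.55}]'
```

```text
$[0]: bad value
```

```bash
python3 -m creep '[{"tx":0.9,"ty":0,"tz":-0.55,"turn":0,"fingers":94},{"tx":0.9,"ty":0,"tz":-0.55,"turn":0,"fingers":94},{"tx":0.9,"ty":0,"tz":-0.55,"turn":0,"fingers":94},{"tx":0.9,"ty":0,"tz":-0.55,"turn":0,"fingers":94},{"tx":0.9,"ty":0,"tz":-0.55,"turn":0,"fingers":94},{"tx":0.9,"ty":0,"tz":-0.55,"turn":0,"fingers":94}]'
```

```text
clock: 0.75
eef_pos: [274.8, 387.6, 205.2]
eef_rot: [-1.572, 0.0, -0.229]
wrist_force: [-0.9, -0.2, 0.6]
finger_gap: 93.9
```

```bash
python3 -m creep '[{"tx":0.9,"ty":0,"tz":-0.54,"turn":0,"fingers":94},{"tx":0.9,"ty":0,"tz":-0.54,"turn":0,"fingers":94},{"tx":0.9,"ty":0,"tz":-0.54,"turn":0,"fingers":94},{"tx":0.9,"ty":0,"tz":-0.54,"turn":0,"fingers":94},{"tx":0.9,"ty":0,"tz":-0.54,"turn":0,"fingers":94},{"tx":0.9,"ty":0,"tz":-0.54,"turn":0,"fingers":94},{"tx":0.9,"ty":0,"tz":-0.54,"turn":0,"fingers":94}]'; python3 -m creep '[{"tx":0.8,"ty":0.2,"tz":-0.54,"turn":0.3225,"fingers":94},{"tx":0.8,"ty":0.2,"tz":-0.54,"turn":0.3225,"fingers":94},{"tx":0.8,"ty":0.2,"tz":-0.54,"turn":0.3225,"fingers":94},{"tx":0.8,"ty":0.2,"tz":-0.54,"turn":0.3225,"fingers":94},{"tx":0.8,"ty":0.2,"tz":-0.54,"turn":0.3225,"fingers":94},{"tx":0.8,"ty":0.2,"tz":-0.54,"turn":0.3225,"fingers":94},{"tx":0.8,"ty":0.2,"tz":-0.54,"turn":0.3225,"fingers":94},{"tx":0.8,"ty":0.2,"tz":-0.54,"turn":0.3225,"fingers":94},{"tx":0.8,"ty":0.2,"tz":-0.54,"turn":0.3225,"fingers":94},{"tx":0.8,"ty":0.2,"tz":-0.54,"turn":0.3225,"fingers":94},{"tx":0.8,"ty":0.2,"tz":-0.54,"turn":0.3225,"fingers":94}]'
cat >> h.py <<'E'
def wristsave(name):
    s=monitor.read_state(); c=optics.camera('wrist'); T=np.eye(4); T[:3,:3]=toolR(s); T[:3,3]=s['eef_pos']
    M=np.linalg.inv(T@np.array(c['mount'])); c['R']=M[:3,:3]; c['t']=M[:3,3]
    cv2.imwrite(f'pics/{name}.png',cv2.cvtColor(c['frame'],cv2.COLOR_RGB2BGR))
    np.savez(f'pics/{name}.npz',**{k:np.array(v) for k,v in c.items()}); return c
E
python3 - <<'E'
from h import *
wristsave('w1')
E
```

```text
clock: 1.45
eef_pos: [424.7, 243.0, 205.1]
eef_rot: [-1.572, 0.001, -0.227]
wrist_force: [-0.1, 0.7, -0.1]
finger_gap: 94.0
clock: 2.55
eef_pos: [556.1, 102.1, 165.1]
eef_rot: [-1.572, -0.0, -1.238]
wrist_force: [0.2, 0.3, 0.6]
finger_gap: 94.1
```

View pics/w1.png

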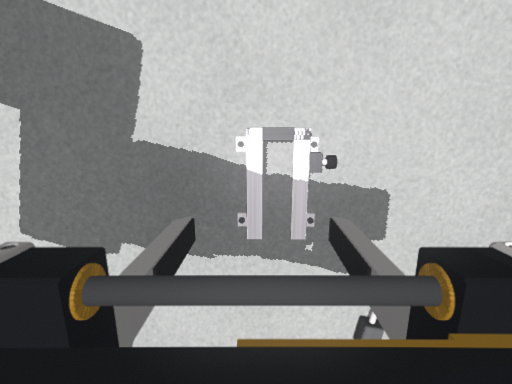

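The wrist view shows the rail with its stop at the top (274,133), the open end at about (276,238) and the plunger at (331,162). Next I'll crop it and measure the lip corners.

Run:
```python
from h import *
im=cv2.imread('pics/w1.png'); cv2.imwrite('pics/w1c.png',cv2.resize(im[120:250,220:350],None,fx=4.5,fy=4.5,interpolation=cv2.INTER_CUBIC))
c=load('w1'); P=cloud(c)
for u,v in [(255,200),(300,200),(276,200),(200,100)]: print(P[v,u].round(1))
```

```text
[554.8  83.6  21.7]
[606.6 101.8  23.2]
[ 5.821e+02  8.690e+01 -1.000e-01]
[454.3 173.9   0.5]
```

View pics/w1c.png

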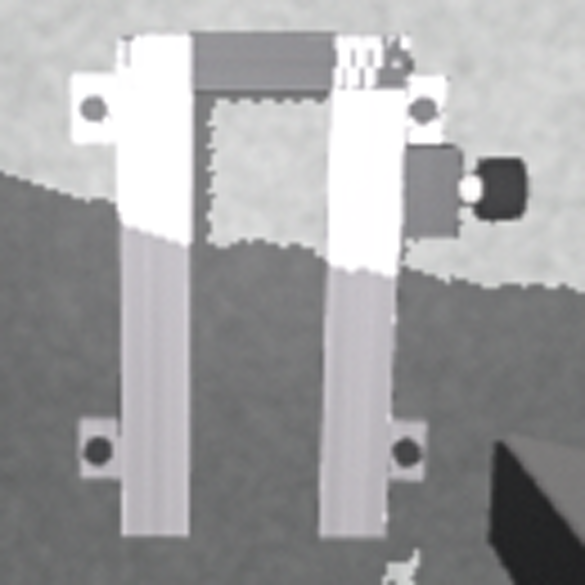

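Run:
```python
from h import *
c=load('w1'); q=np.array([(120,537),(189.5,537),(320,537),(386.5,537),(192,95),(332,95),(117,33),(192,33)],float)
uv=(q+.5)/4.5-.5+[220,120]
X=ray(c,uv,23); print(X.round(1))
n=np.linalg.norm
print('open end widths',n(X[3]-X[0]),n(X[2]-X[1]),'stop slot',n(X[5]-X[4]),'len',n(X[6]-X[0]))
o=(X[0]+X[1]+X[2]+X[3])/4; s=(X[4]+X[5])/2; d=s-o; print('open',o,'stop',s,n(d),np.arctan2(d[1],d[0]))
e=X[3]-X[0]; print('yaw from end edge',np.arctan2(e[0]*-1,e[1]) , np.arctan2(e[1],e[0])+np.pi/2)
for a,b in((0,6),(1,4),(2,5)): d=X[b]-X[a]; print(np.arctan2(d[1],d[0]))
# predict in top
t=load('top0'); print(proj(t,X[:4]))
```

```text
[[560.6  32.1  23. ]
 [579.1  38.4  23. ]
 [613.7  50.4  23. ]
 [631.4  56.5  23. ]
 [540.  153.9  23. ]
 [574.  165.6  23. ]
 [516.9 162.3  23. ]
 [534.9 168.5  23. ]]
open end widths 74.85728848411364 36.65954302807766 stop slot 36.02020241758274 len 137.41220154087745
open [596.20318549  44.3342447   23.        ] stop [556.99996777 159.77971361  23.        ] 121.92025496273735 1.8981602121683334
yaw from end edge -1.2385070143472423 1.903085639242551
1.8946351123878533
1.8973032271225339
1.9025463467935069
[[235.31377923 196.46835986]
 [232.78879692 189.68110111]
 [228.07059827 176.996275  ]
 [225.67970276 170.56734734]]
```

```bash
python3 -m creep '[{"tx":0.95,"ty":0,"tz":-0.48,"turn":0,"fingers":94},{"tx":0.95,"ty":0,"tz":-0.48,"turn":0,"fingers":94},{"tx":0.95,"ty":0,"tz":-0.48,"turn":0,"fingers":94},{"tx":0.95,"ty":0,"tz":-0.48,"turn":0,"fingers":94},{"tx":0.95,"ty":0,"tz":-0.48,"turn":0,"fingers":94},{"tx":0.95,"ty":0,"tz":-0.48,"turn":0,"fingers":94},{"tx":0.95,"ty":0,"tz":-0.48,"turn":0,"fingers":94}]'; python3 -m creep '[{"tx":0.95,"ty":0,"tz":-0.48,"turn":0.2916,"fingers":94},{"tx":0.95,"ty":0,"tz":-0.48,"turn":0.2916,"fingers":94},{"tx":0.95,"ty":0,"tz":-0.48,"turn":0.2916,"fingers":94},{"tx":0.95,"ty":0,"tz":-0.48,"turn":0.2916,"fingers":94},{"tx":0.95,"ty":0,"tz":-0.48,"turn":0.2916,"fingers":94},{"tx":0.95,"ty":0,"tz":-0.48,"turn":0.2916,"fingers":94},{"tx":0.95,"ty":0,"tz":-0.48,"turn":0.2916,"fingers":94},{"tx":0.95,"ty":0,"tz":-0.48,"turn":0.2916,"fingers":94},{"tx":0.95,"ty":0,"tz":-0.48,"turn":0.2916,"fingers":94},{"tx":0.95,"ty":0,"tz":-0.48,"turn":0.2916,"fingers":94}]'
python3 - <<'E'
from h import *
c=wristsave('w2'); im=cv2.imread('pics/w2.png')
uv=proj(c,[[500,-320,16]])[0]; print(uv)
cv2.imwrite('pics/w2c.png',np.hstack([cv2.resize(im[60:270,150:380],None,fx=2.5,fy=2.5,interpolation=cv2.INTER_CUBIC)]))
E
```

```text
clock: 3.3
eef_pos: [527.4, -108.0, 165.2]
eef_rot: [-1.572, -0.0, -1.238]
wrist_force: [1.2, 0.5, -0.3]
finger_gap: 94.1
clock: 4.3
eef_pos: [499.0, -318.3, 165.4]
eef_rot: [-1.571, -0.001, -2.151]
wrist_force: [-0.3, -0.6, -0.0]
finger_gap: 93.9
[262.54969189 186.57827396]
```

View pics/w2c.png

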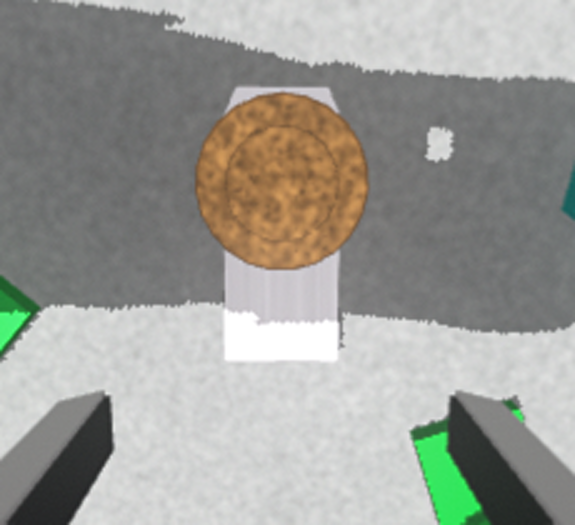

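Run:
```python
from h import *
c=load('w2'); s=monitor.read_state(); T=toolR(s)
def uv(q): return (np.array(q,float)+.5)/2.5-.5+[150,60]
X=ray(c,uv([(225,361),(338,361),(225,262),(338.5,258),(237,87),(328,87)]),16); n=np.linalg.norm
print(X.round(1)); print('w',n(X[1]-X[0]),'L',n((X[4]+X[5]-X[0]-X[1])/2))
tail=(X[0]+X[1])/2; nose=(X[4]+X[5])/2; d=nose-tail; print('tail',tail,'yaw',np.arctan2(d[1],d[0]))
e=X[1]-X[0]; print(np.arctan2(e[1],e[0])+np.pi/2, [np.arctan2(*(X[b]-X[a])[[1,0]]) for a,b in((0,2),(1,3))])
d/=n(d)
g=tail+14*d
print('grasp',g)
p=np.array(s['eef_pos']); 
for name,q in(('g',g),('tailcorn',X[0]),('green L',ray(c,uv([(38,308)]),16)[0]),('green R',ray(c,uv([(412,432)]),26)[0]),('greenR2',ray(c,uv([(520,400)]),16)[0])): print(name,((q-p)@T).round(1))
```

```text
[[ 463.8 -323.    16. ]
 [ 511.1 -354.1   16. ]
 [ 491.9 -282.    16. ]
 [ 538.8 -310.5   16. ]
 [ 541.6 -219.2   16. ]
 [ 576.2 -241.9   16. ]]
w 56.626557508029855 L 129.5327313133657
tail [ 487.43080551 -338.58880352   16.        ] yaw 0.9865715181193517
0.9897365236264075 [np.float64(0.9702811295039193), np.float64(1.0052240857344723)]
grasp [ 495.15254653 -326.91084499   16.        ]
g [  9.  149.4   1.6]
tailcorn [ 23.  149.4 -26.8]
green L [  -4.   149.4 -118.1]
green R [ 56.9 139.4  66.5]
greenR2 [ 43.5 149.4 122.6]
```

```bash
python3 -m creep '[{"tx":0.045,"ty":0.25,"tz":0.008,"turn":0.0013,"fingers":94},{"tx":0.045,"ty":0.5,"tz":0.008,"turn":0.0013,"fingers":94},{"tx":0.045,"ty":0.65,"tz":0.008,"turn":0.0013,"fingers":94},{"tx":0.045,"ty":0.75,"tz":0.008,"turn":0.0013,"fingers":94},{"tx":0.045,"ty":0.8,"tz":0.008,"turn":0.0013,"fingers":94},{"tx":0.045,"ty":0.805,"tz":0.008,"turn":0.0013,"fingers":94},{"tx":0.045,"ty":0.805,"tz":0.008,"turn":0.0013,"fingers":94}]' 20
python3 - <<'E'
from h import *
c=wristsave('w3')
E
```

```text
clock: 5.05
eef_pos: [495.7, -327.2, 5.4]
eef_rot: [-1.57, -0.001, -2.156]
wrist_force: [-0.8, 0.2, 0.1]
finger_gap: 93.9
```

View pics/w3.png

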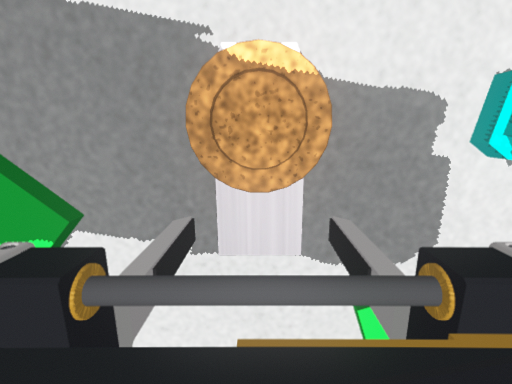

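The plate's tail at (217–302, 255) sits centred between the open fingers. Closing now.

```bash
python3 -m creep '[{"tx":0,"ty":0.005,"tz":0,"turn":0,"fingers":75},{"tx":0,"ty":0.005,"tz":0,"turn":0,"fingers":64},{"tx":0,"ty":0.005,"tz":0,"turn":0,"fingers":58},{"tx":0,"ty":0.005,"tz":0,"turn":0,"fingers":50},{"tx":0,"ty":0.005,"tz":0,"turn":0,"fingers":50},{"tx":0,"ty":0.005,"tz":0,"turn":0,"fingers":50},{"tx":0,"ty":0.005,"tz":0,"turn":0,"fingers":50},{"tx":0,"ty":0.005,"tz":0,"turn":0,"fingers":50}]' 20
```

```text
clock: 5.9
eef_pos: [495.6, -327.3, 4.8]
eef_rot: [-1.57, -0.001, -2.156]
wrist_force: [-2.5, 2.0, 2.8]
finger_gap: 55.7
```

```bash
python3 -m creep '[{"tx":-0.05,"ty":0,"tz":-0.003,"turn":0,"fingers":50},{"tx":-0.15,"ty":0,"tz":-0.008,"turn":0,"fingers":50},{"tx":-0.25,"ty":0,"tz":-0.012,"turn":0,"fingers":50},{"tx":-0.35,"ty":0,"tz":-0.017,"turn":0,"fingers":50},{"tx":-0.45,"ty":0,"tz":-0.022,"turn":0,"fingers":50},{"tx":-0.55,"ty":0,"tz":-0.027,"turn":0,"fingers":50},{"tx":-0.65,"ty":0,"tz":-0.032,"turn":0,"fingers":50},{"tx":-0.7,"ty":0,"tz":-0.035,"turn":0,"fingers":50},{"tx":-0.7,"ty":0,"tz":-0.035,"turn":0,"fingers":50}]'
python3 -m creep '[{"tx":-0.07,"ty":0,"tz":-0.003,"turn":-0.02,"fingers":50},{"tx":-0.14,"ty":0,"tz":-0.008,"turn":-0.05,"fingers":50},{"tx":-0.21,"ty":0,"tz":-0.012,"turn":-0.08,"fingers":50},{"tx":-0.28,"ty":0,"tz":-0.017,"turn":-0.11,"fingers":50},{"tx":-0.35,"ty":0,"tz":-0.022,"turn":-0.14,"fingers":50},{"tx":-0.42,"ty":0,"tz":-0.027,"turn":-0.17,"fingers":50},{"tx":-0.49,"ty":0,"tz":-0.03,"turn":-0.2,"fingers":50},{"tx":-0.56,"ty":0,"tz":-0.035,"turn":-0.23,"fingers":50},{"tx":-0.63,"ty":0,"tz":-0.035,"turn":-0.26,"fingers":50},{"tx":-0.7,"ty":0,"tz":-0.035,"turn":-0.28,"fingers":50},{"tx":-0.705,"ty":0,"tz":-0.035,"turn":-0.29,"fingers":50},{"tx":-0.705,"ty":0,"tz":-0.035,"turn":-0.2905,"fingers":50},{"tx":-0.705,"ty":0,"tz":-0.035,"turn":-0.2905,"fingers":50}]'
python3 - <<'E'
from h import *
c=wristsave('w4'); save('top','top4')
im=cv2.imread('pics/w4.png')
cv2.imwrite('pics/w4c.png',cv2.resize(im[:280,130:400],None,fx=2.1,fy=2.1,interpolation=cv2.INTER_CUBIC))
E
```

```text
clock: 6.8
eef_pos: [567.9, -205.4, 4.8]
eef_rot: [-1.569, 0.0, -2.155]
wrist_force: [2.2, 4.4, 2.8]
finger_gap: 55.8
clock: 8.1
eef_pos: [639.7, -84.3, 4.8]
eef_rot: [-1.569, -0.001, -1.244]
wrist_force: [1.4, 2.5, 0.9]
finger_gap: 56.1
```

View pics/w4c.png

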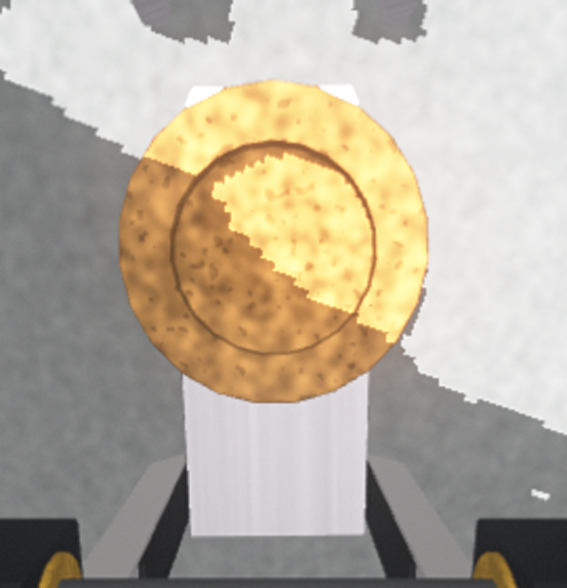

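View pics/top4.png

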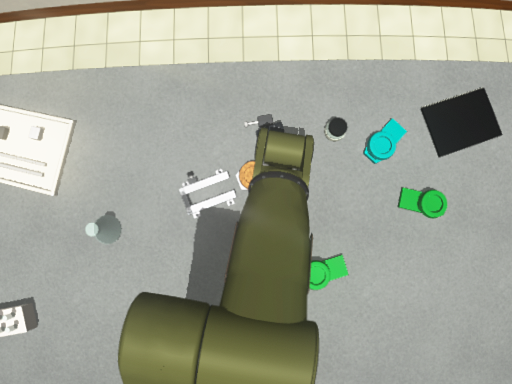

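Run:
```python
from h import *
im=cv2.imread('pics/w4.png').astype(float)
g=np.clip((im[:60,170:340]-150)*2.4,0,255).astype(np.uint8)
cv2.imwrite('pics/w4d.png',cv2.resize(g,None,fx=4.5,fy=4.5,interpolation=cv2.INTER_CUBIC))
c=load('w4'); 
o=np.array([596.2,44.3]); y=1.899; ex=np.array([np.cos(y),np.sin(y)]); ey=np.array([-ex[1],ex[0]])
print(proj(c,[[*(o+ey*k),23] for k in(37.25,18,-18,-37.25)]))
```

```text
[[186.82850588  -8.12315753]
 [224.5475291   -8.07374398]
 [294.98176344  -8.19667282]
 [332.67109056  -8.37760292]]
```

View pics/w4d.png

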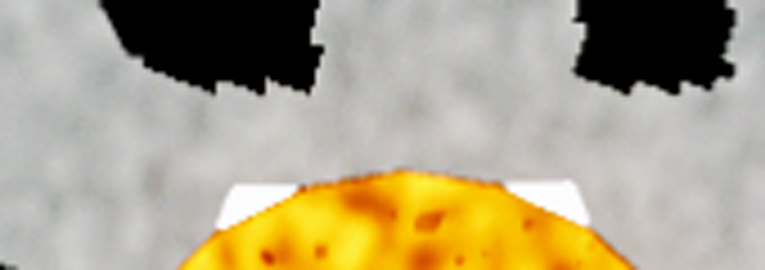

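Run:
```python
from h import *
c=load('w4'); 
o=np.array([596.2,44.3]); y=1.899; ex=np.array([np.cos(y),np.sin(y)]); ey=np.array([-ex[1],ex[0]])
def rf(X): return np.c_[(X[:,:2]-o)@ex,(X[:,:2]-o)@ey].round(1)
uv=(np.array([(234,182),(573,182)],float)+.5)/4.5-.5+[170,0]
print(rf(ray(c,uv,16)))
uv=(np.array([(191,534),(364,534),(186,385),(367,385)],float)+.5)/2.1-.5+[130,0]
print(rf(ray(c,uv,16)))
s=monitor.read_state(); print(rf(np.array([s['eef_pos']])),s['eef_rot'][2]+np.pi-y)
```

```text
[[-20.1  21.3]
 [-20.2 -20.5]]
[[-149.2   26.7]
 [-149.4  -28.4]
 [-100.9   26.4]
 [-101.   -27.6]]
[[-135.8    0.3]] -0.0011521668516003558
```

```bash
python3 -m creep '[{"tx":-0.02,"ty":0,"tz":0,"turn":0,"fingers":50},{"tx":-0.05,"ty":0,"tz":0,"turn":0,"fingers":50},{"tx":-0.08,"ty":0,"tz":0,"turn":0,"fingers":50},{"tx":-0.1,"ty":0,"tz":0,"turn":0,"fingers":50},{"tx":-0.12,"ty":0,"tz":0,"turn":0,"fingers":50},{"tx":-0.14,"ty":0,"tz":0,"turn":0,"fingers":50},{"tx":-0.16,"ty":0,"tz":0,"turn":0,"fingers":50},{"tx":-0.18,"ty":0,"tz":0,"turn":0,"fingers":50},{"tx":-0.2,"ty":0,"tz":0,"turn":0,"fingers":50}]'
```

```text
clock: 9.1
eef_pos: [626.7, -46.1, 4.8]
eef_rot: [-1.569, -0.001, -1.244]
wrist_force: [1.6, -3.2, 1.4]
finger_gap: 55.9
```

```bash
python3 -c "
from h import *
c=wristsave('w5')"
```

```text
(no output)
```

View pics/w5.png

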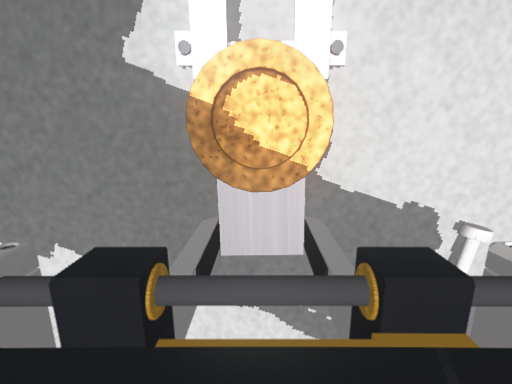

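The nose (row 43) is between the lips with low force. Continuing in.

```bash
python3 -m creep '[{"tx":-0.02,"ty":0,"tz":0,"turn":0,"fingers":50},{"tx":-0.04,"ty":0,"tz":0,"turn":0,"fingers":50},{"tx":-0.06,"ty":0,"tz":0,"turn":0,"fingers":50},{"tx":-0.08,"ty":0,"tz":0,"turn":0,"fingers":50},{"tx":-0.1,"ty":0,"tz":0,"turn":0,"fingers":50},{"tx":-0.12,"ty":0,"tz":0,"turn":0,"fingers":50},{"tx":-0.14,"ty":0,"tz":0,"turn":0,"fingers":50},{"tx":-0.15,"ty":0,"tz":0,"turn":0,"fingers":50}]'
```

```text
clock: 9.95
eef_pos: [616.8, -16.8, 4.8]
eef_rot: [-1.57, -0.001, -1.243]
wrist_force: [1.2, -3.6, 2.0]
finger_gap: 55.5
```

```bash
python3 -m creep '[{"tx":-0.02,"ty":0,"tz":0,"turn":0,"fingers":50},{"tx":-0.04,"ty":0,"tz":0,"turn":0,"fingers":50},{"tx":-0.06,"ty":0,"tz":0,"turn":0,"fingers":50},{"tx":-0.08,"ty":0,"tz":0,"turn":0,"fingers":50},{"tx":-0.1,"ty":0,"tz":0,"turn":0,"fingers":50},{"tx":-0.12,"ty":0,"tz":0,"turn":0,"fingers":50},{"tx":-0.13,"ty":0,"tz":0,"turn":0,"fingers":50},{"tx":-0.13,"ty":0,"tz":0,"turn":0,"fingers":50}]'
```

```text
clock: 10.75
eef_pos: [608.3, 8.3, 4.8]
eef_rot: [-1.57, -0.0, -1.243]
wrist_force: [-0.2, 0.9, 3.2]
finger_gap: 55.7
```

```bash
python3 -m creep '[{"tx":0,"ty":0,"tz":0,"turn":0,"fingers":94},{"tx":0,"ty":0,"tz":0,"turn":0,"fingers":94},{"tx":0,"ty":0,"tz":0,"turn":0,"fingers":94},{"tx":0,"ty":0,"tz":0,"turn":0,"fingers":94},{"tx":0.05,"ty":0,"tz":0,"turn":0,"fingers":94},{"tx":0.12,"ty":0,"tz":0,"turn":0,"fingers":94},{"tx":0.2,"ty":0,"tz":0,"turn":0,"fingers":94},{"tx":0.22,"ty":0,"tz":0,"turn":0,"fingers":94},{"tx":0.22,"ty":0,"tz":0,"turn":0,"fingers":50},{"tx":0.22,"ty":0,"tz":0,"turn":0,"fingers":0},{"tx":0.22,"ty":0,"tz":0,"turn":0,"fingers":0},{"tx":0.22,"ty":0,"tz":0,"turn":0,"fingers":0},{"tx":0.22,"ty":0,"tz":0,"turn":0,"fingers":0},{"tx":0.22,"ty":0,"tz":0,"turn":0,"fingers":0},{"tx":0.22,"ty":0,"tz":0,"turn":0,"fingers":0}]'
python3 - <<'E'
from h import *
c=wristsave('w6')
o=np.array([596.2,44.3]); y=1.899; ex=np.array([np.cos(y),np.sin(y)]); ey=np.array([-ex[1],ex[0]])
s=monitor.read_state(); p=s['eef_pos'][:2]-o; print(p@ex,p@ey,s['finger_gap'],s['wrist_force'])
E
```

```text
clock: 12.25
eef_pos: [622.4, -33.2, 4.8]
eef_rot: [-1.57, -0.0, -1.243]
wrist_force: [-0.6, 0.6, -0.1]
finger_gap: 41.6
-81.85196329302153 0.13437061044742168 37.37293936723471 [-0.69123492 -0.38813808 -0.40850653]
```

View pics/w6.png

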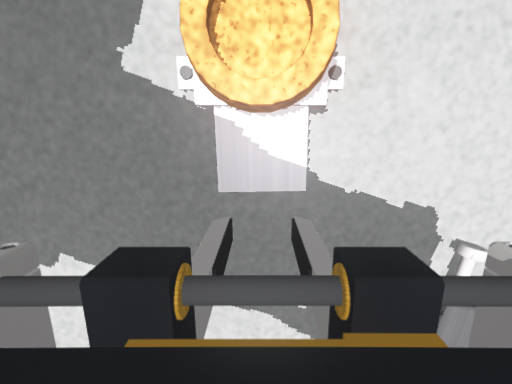

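```bash
python3 -m creep '[{"tx":0,"ty":0,"tz":0,"turn":0,"fingers":0},{"tx":0,"ty":0,"tz":0,"turn":0,"fingers":0},{"tx":0,"ty":0,"tz":0,"turn":0,"fingers":0},{"tx":0,"ty":0,"tz":0,"turn":0,"fingers":0},{"tx":0,"ty":0,"tz":0,"turn":0,"fingers":0},{"tx":0,"ty":0,"tz":0,"turn":0,"fingers":0},{"tx":-0.03,"ty":0,"tz":0,"turn":0,"fingers":0},{"tx":-0.06,"ty":0,"tz":0,"turn":0,"fingers":0},{"tx":-0.08,"ty":0,"tz":0,"turn":0,"fingers":0},{"tx":-0.09,"ty":0,"tz":0,"turn":0,"fingers":0},{"tx":-0.1,"ty":0,"tz":0,"turn":0,"fingers":0},{"tx":-0.11,"ty":0,"tz":0,"turn":0,"fingers":0},{"tx":-0.12,"ty":0,"tz":0,"turn":0,"fingers":0},{"tx":-0.13,"ty":0,"tz":0,"turn":0,"fingers":0}]'
cat >> h.py <<'E'
def rs():
    o=np.array([596.2,44.3]); y=1.899; ex=np.array([np.cos(y),np.sin(y)]); ey=np.array([-ex[1],ex[0]])
    s=monitor.read_state(); p=s['eef_pos'][:2]-o; f=s['wrist_force']; print('tcp rail',(p@ex).round(1),(p@ey).round(1),'F x,y',(f[:2]@ex).round(1),(f[:2]@ey).round(1),'gap',s['finger_gap'],s['clock'])
E
python3 -c "
from h import *
rs(); wristsave('w7')"
```

```text
clock: 13.7
eef_pos: [614.1, -8.8, 4.8]
eef_rot: [-1.57, -0.001, -1.243]
wrist_force: [0.4, -3.0, -0.8]
finger_gap: 0.5
tcp rail -56.0 0.2 F x,y -3.0 0.5 gap 0.538546442047122 13.7
```

View pics/w7.png

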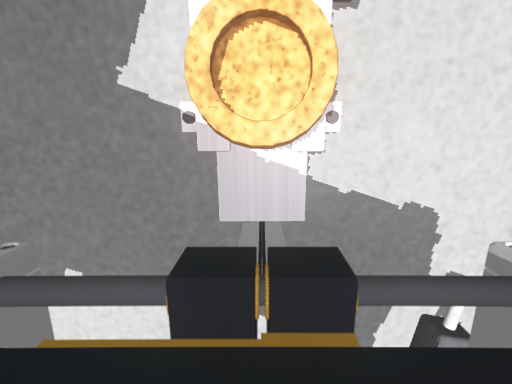

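```bash
python3 - <<'E'
from h import *
c=load('w7');o=np.array([596.2,44.3]); y=1.899; ex=np.array([np.cos(y),np.sin(y)]); ey=np.array([-ex[1],ex[0]])
X=ray(c,[(218.5,221),(306,220.5)],16); print((X[:,:2]-o)@ex,(X[:,:2]-o)@ey)
E
python3 -m creep '[{"tx":-0.01,"ty":0,"tz":0,"turn":0,"fingers":0},{"tx":-0.02,"ty":0,"tz":0,"turn":0,"fingers":0},{"tx":-0.03,"ty":0,"tz":0,"turn":0,"fingers":0},{"tx":-0.04,"ty":0,"tz":0,"turn":0,"fingers":0},{"tx":-0.045,"ty":0,"tz":0,"turn":0,"fingers":0}]'
python3 -c "
from h import *
rs()"
```

```text
[-46.25036328 -45.99545473] [ 27.16956563 -29.61392357]
clock: 14.25
eef_pos: [611.1, 0.3, 4.8]
eef_rot: [-1.57, -0.0, -1.243]
wrist_force: [0.9, -3.2, -0.0]
finger_gap: 0.7
tcp rail -46.4 0.1 F x,y -3.3 0.2 gap 0.6670511394568509 14.25
```

```bash
python3 -m creep '[{"tx":-0.008,"ty":0,"tz":0,"turn":0,"fingers":0},{"tx":-0.016,"ty":0,"tz":0,"turn":0,"fingers":0},{"tx":-0.024,"ty":0,"tz":0,"turn":0,"fingers":0},{"tx":-0.03,"ty":0,"tz":0,"turn":0,"fingers":0}]'
python3 -c "
from h import *
rs()"
python3 -m creep '[{"tx":-0.008,"ty":0,"tz":0,"turn":0,"fingers":0},{"tx":-0.016,"ty":0,"tz":0,"turn":0,"fingers":0},{"tx":-0.024,"ty":0,"tz":0,"turn":0,"fingers":0},{"tx":-0.03,"ty":0,"tz":0,"turn":0,"fingers":0}]'
python3 -c "
from h import *
rs()"
```

```text
clock: 14.65
eef_pos: [609.1, 6.1, 4.8]
eef_rot: [-1.57, -0.001, -1.243]
wrist_force: [0.8, -2.7, -1.2]
finger_gap: 0.5
tcp rail -40.4 0.1 F x,y -2.8 0.1 gap 0.49053476083683367 14.65
clock: 15.05
eef_pos: [607.2, 11.7, 4.8]
eef_rot: [-1.57, -0.001, -1.243]
wrist_force: [1.8, -5.7, 0.2]
finger_gap: 0.6
tcp rail -34.4 0.1 F x,y -6.0 0.1 gap 0.6494294458332716 15.05
```

```bash
python3 -m creep '[{"tx":-0.008,"ty":0,"tz":0,"turn":0,"fingers":0},{"tx":-0.016,"ty":0,"tz":0,"turn":0,"fingers":0},{"tx":-0.024,"ty":0,"tz":0,"turn":0,"fingers":0},{"tx":-0.03,"ty":0,"tz":0,"turn":0,"fingers":0}]'
python3 -c "
from h import *
rs()"
python3 -m creep '[{"tx":-0.008,"ty":0,"tz":0,"turn":0,"fingers":0},{"tx":-0.016,"ty":0,"tz":0,"turn":0,"fingers":0},{"tx":-0.024,"ty":0,"tz":0,"turn":0,"fingers":0},{"tx":-0.03,"ty":0,"tz":0,"turn":0,"fingers":0}]'
python3 -c "
from h import *
rs(); wristsave('w8')"
```

```text
clock: 15.45
eef_pos: [605.2, 17.3, 4.9]
eef_rot: [-1.57, -0.001, -1.243]
wrist_force: [1.3, -5.1, -0.8]
finger_gap: 0.7
tcp rail -28.4 0.2 F x,y -5.3 0.4 gap 0.6861570362795377 15.45
clock: 15.85
eef_pos: [603.2, 23.3, 4.8]
eef_rot: [-1.57, -0.001, -1.243]
wrist_force: [1.1, -3.1, -0.8]
finger_gap: 0.1
tcp rail -22.2 0.1 F x,y -3.2 -0.0 gap 0.13230491754474322 15.85
```

View pics/w8.png

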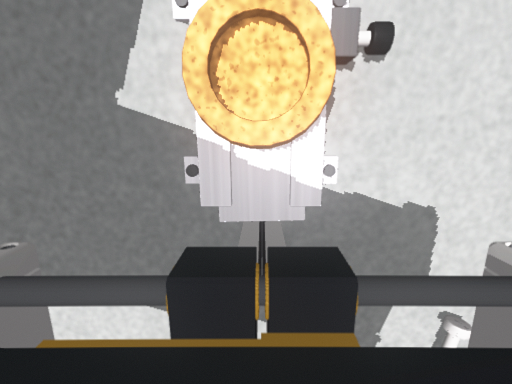

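```bash
python3 -m creep '[{"tx":-0.005,"ty":0,"tz":0,"turn":0,"fingers":0},{"tx":-0.01,"ty":0,"tz":0,"turn":0,"fingers":0},{"tx":-0.015,"ty":0,"tz":0,"turn":0,"fingers":0},{"tx":-0.018,"ty":0,"tz":0,"turn":0,"fingers":0}]'
python3 -c "
from h import *
rs()"
python3 -m creep '[{"tx":-0.003,"ty":0,"tz":0,"turn":0,"fingers":0},{"tx":-0.005,"ty":0,"tz":0,"turn":0,"fingers":0}]'
python3 -c "
from h import *
rs()"
```

```text
clock: 16.3
eef_pos: [602.0, 27.0, 4.8]
eef_rot: [-1.57, -0.001, -1.242]
wrist_force: [1.1, -2.6, -0.5]
finger_gap: 0.5
tcp rail -18.3 0.1 F x,y -2.8 -0.2 gap 0.5110718391037748 16.3
clock: 16.5
eef_pos: [601.6, 27.9, 4.8]
eef_rot: [-1.57, -0.001, -1.242]
wrist_force: [-0.3, -2.1, -0.0]
finger_gap: 0.5
tcp rail -17.2 0.2 F x,y -1.9 0.9 gap 0.5417812259965659 16.5
```

```bash
python3 -m creep '[{"tx":-0.003,"ty":0,"tz":0,"turn":0,"fingers":0},{"tx":-0.005,"ty":0,"tz":0,"turn":0,"fingers":0}]'
python3 -c "
from h import *
rs()"
python3 -m creep '[{"tx":-0.003,"ty":0,"tz":0,"turn":0,"fingers":0}]'
python3 -c "
from h import *
rs()"
```

```text
clock: 16.7
eef_pos: [601.4, 28.5, 4.9]
eef_rot: [-1.57, -0.002, -1.242]
wrist_force: [2.0, -7.8, -1.5]
finger_gap: 0.5
tcp rail -16.7 0.2 F x,y -8.0 0.6 gap 0.5296864886287458 16.7
clock: 16.8
eef_pos: [601.4, 28.5, 4.9]
eef_rot: [-1.57, -0.002, -1.242]
wrist_force: [2.1, -7.5, -1.3]
finger_gap: 0.7
tcp rail -16.6 0.2 F x,y -7.8 0.4 gap 0.7015466008033079 16.8
```

```bash
python3 -m creep '[{"tx":-0.004,"ty":0,"tz":0,"turn":0,"fingers":0},{"tx":-0.006,"ty":0,"tz":0,"turn":0,"fingers":0},{"tx":-0.006,"ty":0,"tz":0,"turn":0,"fingers":0}]'
python3 -c "
from h import *
rs(); wristsave('w9')
im=cv2.imread('pics/w9.png');cv2.imwrite('pics/w9c.png',cv2.resize(im[:240,130:400],None,fx=2.1,fy=2.1))"
```

```text
clock: 17.1
eef_pos: [601.2, 28.5, 4.9]
eef_rot: [-1.569, -0.004, -1.243]
wrist_force: [2.7, -10.3, -0.5]
finger_gap: 0.6
tcp rail -16.6 0.4 F x,y -10.6 0.8 gap 0.6148897182417304 17.1
```

View pics/w9c.png

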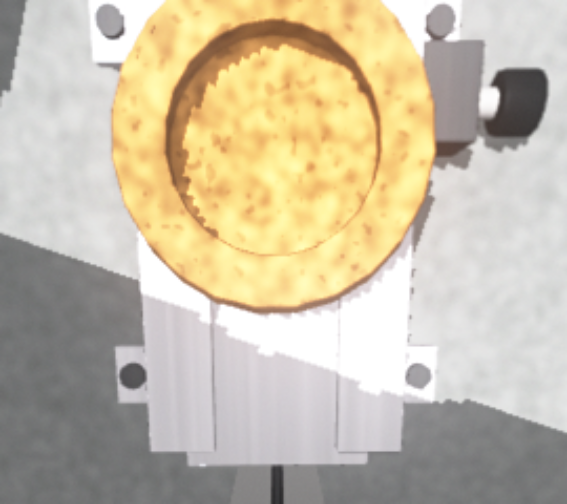

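Force rises without further travel at the expected depth, so the carrier is against the stop. I'll back straight off, then lift and inspect.

```bash
python3 -m creep '[{"tx":0.02,"ty":0,"tz":0,"turn":0,"fingers":0},{"tx":0.1,"ty":0,"tz":0,"turn":0,"fingers":0},{"tx":0.2,"ty":0,"tz":0,"turn":0,"fingers":0},{"tx":0.3,"ty":0,"tz":0,"turn":0,"fingers":0},{"tx":0.3,"ty":-0.2,"tz":0,"turn":0,"fingers":0},{"tx":0.3,"ty":-0.4,"tz":0,"turn":0,"fingers":0},{"tx":0.3,"ty":-0.65,"tz":0,"turn":0,"fingers":0},{"tx":0.3,"ty":-0.8,"tz":0,"turn":0,"fingers":0},{"tx":0.3,"ty":-0.8,"tz":0,"turn":0,"fingers":0},{"tx":0.15,"ty":-0.8,"tz":0,"turn":0,"fingers":0},{"tx":0,"ty":-0.8,"tz":0,"turn":0,"fingers":0},{"tx":-0.2,"ty":-0.8,"tz":0,"turn":0,"fingers":0},{"tx":-0.3,"ty":-0.8,"tz":0,"turn":0,"fingers":0},{"tx":-0.3,"ty":-0.8,"tz":0,"turn":0,"fingers":0}]'
python3 -c "
from h import *
rs(); c=wristsave('w10')
im=cv2.imread('pics/w10.png');cv2.imwrite('pics/w10c.png',cv2.resize(im[80:270,180:370],None,fx=3,fy=3,interpolation=cv2.INTER_CUBIC))"
```

```text
clock: 18.55
eef_pos: [580.8, 87.3, 163.8]
eef_rot: [-1.571, -0.003, -1.24]
wrist_force: [-0.2, -0.3, 0.3]
finger_gap: 0.3
tcp rail 45.6 0.7 F x,y -0.3 0.3 gap 0.2728726135674917 18.55
```

View pics/w10c.png

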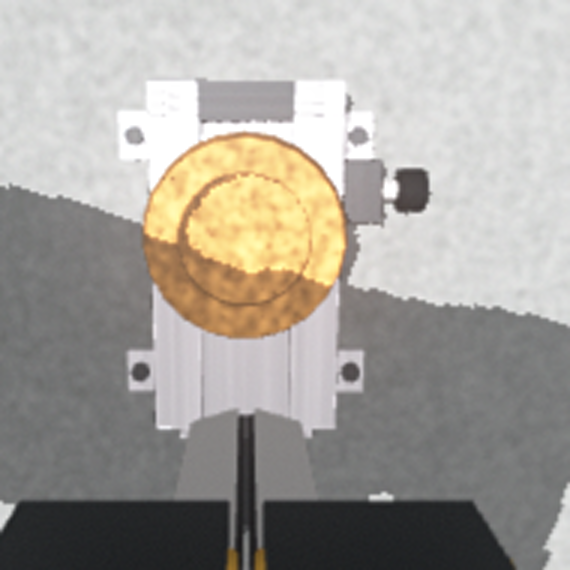

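Run:
```python
from h import *
o=np.array([596.2,44.3]); y=1.899; ex=np.array([np.cos(y),np.sin(y)]); ey=np.array([-ex[1],ex[0]])
def rf(X): return np.c_[(X[:,:2]-o)@ex,(X[:,:2]-o)@ey].round(1)
c=load('w10'); f=lambda q:(np.array(q,float)+.5)/3-.5+[180,80]
print('tail z16',rf(ray(c,f([(183,437),(311,437)]),16)))
print('lip end z23',rf(ray(c,f([(157,428),(337,428)]),23)))
print('nose/stop boundary z16',rf(ray(c,f([(245,121)]),16)))
def knob(n):
    c=load(n); f=cv2.cvtColor(c['frame'],cv2.COLOR_RGB2GRAY)
    a={'w1':(120,180,318,345),'w10':(125,160,305,335)}[n]
    m=np.zeros_like(f); m[a[0]:a[1],a[2]:a[3]]=f[a[0]:a[1],a[2]:a[3]]<60
    k,l,st,ce=cv2.connectedComponentsWithStats(m); i=1+np.argmax(st[1:,4]); print(n,st[i],rf(ray(c,[ce[i]],8)))
knob('w1');knob('w10')
wf=load('top0'); t=save('top','top10')
```

```text
tail z16 [[ -6.5  26.3]
 [ -6.4 -28. ]]
lip end z23 [[  0.   36.4]
 [  0.1 -38. ]]
nose/stop boundary z16 [[122.7   0.2]]Traceback (most recent call last):
  File "<stdin>", line 13, in <module>
  File "<stdin>", line 12, in knob
    return _wrapfunc(a, 'argmax', axis=axis, out=out, **kwds)
    return bound(*args, **kwds)
ValueError: attempt to get argmax of an empty sequence
```

Run:
```python
from h import *
o=np.array([596.2,44.3]); y=1.899; ex=np.array([np.cos(y),np.sin(y)]); ey=np.array([-ex[1],ex[0]])
def rf(X): return np.c_[(X[:,:2]-o)@ex,(X[:,:2]-o)@ey].round(1)
for n in('w1','w10'):
    c=load(n); f=cv2.cvtColor(c['frame'],cv2.COLOR_RGB2GRAY); a=(125,180,300,345)
    m=np.zeros_like(f); m[a[0]:a[1],a[2]:a[3]]=f[a[0]:a[1],a[2]:a[3]]<70
    k,l,st,ce=cv2.connectedComponentsWithStats(m); 
    for i in range(1,k):
        if st[i,4]>40: print(n,st[i],rf(ray(c,[ce[i]],9)))
save('top','top10')
```

```text
(no output)
```

View pics/top10.png

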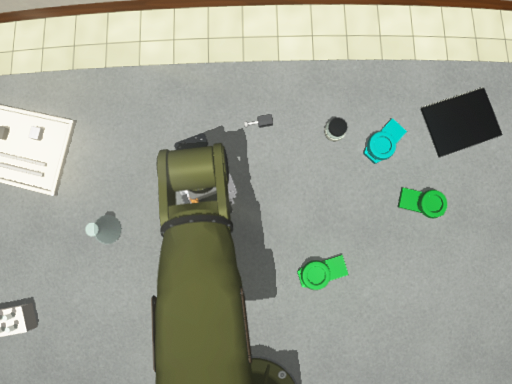

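Run:
```python
from h import *
o=np.array([596.2,44.3]); y=1.899; ex=np.array([np.cos(y),np.sin(y)]); ey=np.array([-ex[1],ex[0]])
def rf(X): return ((X[:,:2]-o)@ey).round(1)
for n,r in(('w1',162),('w10',143)):
    g=cv2.imread(f'pics/{n}.png',0); print(n,list(g[r,295:345]))
f=lambda q,k,a:(np.array(q,float)+.5)/k-.5+a
print('w1 block edge, knob L,R',rf(ray(load('w1'),f([(461,188),(478,188),(527,188)],4.5,[220,120]),9)))
print('w10',rf(ray(load('w10'),f([(384,190),(395,190),(428,190)],3,[180,80]),9)))
```

```text
w1 [np.uint8(255), np.uint8(254), np.uint8(255), np.uint8(255), np.uint8(254), np.uint8(254), np.uint8(254), np.uint8(254), np.uint8(255), np.uint8(255), np.uint8(255), np.uint8(254), np.uint8(255), np.uint8(255), np.uint8(190), np.uint8(137), np.uint8(142), np.uint8(141), np.uint8(140), np.uint8(140), np.uint8(140), np.uint8(138), np.uint8(137), np.uint8(136), np.uint8(139), np.uint8(134), np.uint8(144), np.uint8(219), np.uint8(250), np.uint8(251), np.uint8(253), np.uint8(234), np.uint8(115), np.uint8(72), np.uint8(73), np.uint8(74), np.uint8(73), np.uint8(72), np.uint8(71), np.uint8(71), np.uint8(67), np.uint8(76), np.uint8(153), np.uint8(195), np.uint8(202), np.uint8(205), np.uint8(205), np.uint8(205), np.uint8(204), np.uint8(206)]
w10 [np.uint8(156), np.uint8(157), np.uint8(153), np.uint8(154), np.uint8(156), np.uint8(155), np.uint8(154), np.uint8(152), np.uint8(151), np.uint8(151), np.uint8(150), np.uint8(154), np.uint8(203), np.uint8(255), np.uint8(255), np.uint8(255), np.uint8(255), np.uint8(211), np.uint8(102), np.uint8(80), np.uint8(83), np.uint8(83), np.uint8(82), np.uint8(81), np.uint8(80), np.uint8(79), np.uint8(75), np.uint8(92), np.uint8(202), np.uint8(218), np.uint8(218), np.uint8(218), np.uint8(219), np.uint8(219), np.uint8(218), np.uint8(218), np.uint8(219), np.uint8(221), np.uint8(223), np.uint8(222), np.uint8(219), np.uint8(216), np.uint8(214), np.uint8(213), np.uint8(215), np.uint8(215), np.uint8(218), np.uint8(222), np.uint8(221), np.uint8(222)]
w1 block edge, knob L,R [-55.7 -60.4 -73.8]
w10 [-55.7 -60.1 -73.4]
```

```bash
python3 -c "
from h import *
rs(); print(manip.sign_off())"
```

```text
tcp rail 43.4 0.7 F x,y -0.2 -0.7 gap 0.7119991830154437 18.65
the job is handed in; nothing more can be done
None
```

The carrier is in the rail, fully home against the end stop, and the plunger has sprung back into its notch. I handed the job in at 18.65 s; sign-off gives no verdict.

**What I did:** I gripped the aluminium and cork carrier by its bare tail and slid it flat on the bench into line with the rail. I ran the nose in to about 78 mm, let go, and pushed the tail home with shut fingers in 1–2 mm steps. Readings between steps peaked at 6 N as it passed the plunger and 10.6 N against the stop, where force rose without further travel. The hand then backed off and lifted clear.

**Last checks:**
- **Depth:** the tail stands 6.5 mm out of the open end, as it should when home. The nose meets the stop at 122.7 mm in the image, against a nominal 123.5 mm, which is within measuring error.
- **Alignment:** the tail is square to the rail within error, at y = +26.3 and −28.0 mm.
- **Plunger:** the knob sits 4.4 mm from its block, against 4.7 mm before insertion, so it is back out within measuring error. My first automatic knob detection failed on its brightness threshold, so I took these from edges read off the image.
- **Bystanders:** the flask, bosshead and jar look unmoved in the top view; I judged this by eye.
- **Hand:** clear of everything, with wrist force about zero.

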